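# Set a dowel pin flush with the bench plunger press

## Task

Put the aluminium block with the half-driven pin into the nest of the little press, standing with its pin up, let go of it, and push the carriage home under the ram until it stops. Then press the plunger down, past the first resistance where the ram meets the pin, on to the firm second stop so that the pin is flush, without forcing the plunger beyond that, and let it come all the way up again. Leave the other things on the bench alone.

Things in the scene. Friction and masses are not known exactly. Their poses are not given: they have to be found in the camera images.
- press: Fixed grey press. Origin: underside, on the table, straight below the vertical ram axis, z up. Base (mm): x -80 to 55, y -70 to 260, 12 thick. A column at its -x side (x -77 to -47, y -35 to 35, up to 133) carries the head over the ram axis (x -77 to 30, y -28 to 28, z 107 to 133). Only the cap stands higher. The carriage slides on the base along y, home towards -y
- carriage (a joint): travel of the sliding carriage in m: 0 fully drawn out (nest centre at y = +130 mm of the press), growing as it is pushed towards the press's -y; 0.130 is home against its solid stop, with the nest under the ram. Starts at 0 to 0.03, drags with about 2 N and stays where it is left. Home means within 4 mm of the stop
- nest (a point): centre of the nest's floor, 22 mm above the table, on the carriage; axes parallel to the press's. The nest is an open rectangular pocket, inside 33 mm along x by 47 mm along y (1.5 mm play on each side of the block), its walls 6 mm thick and about 8 mm high with a flared mouth
- push_tab (a point): centre of the outer (+y) face of the carriage's upright black push tab, at 52 mm above the table; the face looks to the press's +y. The tab is 44 mm wide (x), 8 mm thick (y) and reaches from 22 to 67 mm above the table; it stands 96 mm on the +y side of the nest's centre. Push it towards -y to move the carriage
- block: the loose aluminium block, 30 mm (own x) by 44 mm (own y) by 32 mm high, with two dark cross holes in its long sides and a steel pin standing out of the middle of its top; 115 g, give or take 30 percent. Origin: centre of its underside, z up along the pin. In the nest its y lies along the press's y (either way round)
- pin (a joint): how far the 10 mm thick steel pin has been driven into the block, in m: at 0 it stands 8 mm above the block's top face, at 0.008 it is flush. Starts at 0 to 0.0025. It moves at about 5 N and stays where it is driven; flush means proud by less than 1.5 mm
- plunger (a joint): Plunger travel, m: 0 up, grows downwards, at most 0.036; springs back up. About 3 N to start, 4 to 5 N far down. Over the block the ram meets the pin after 5 to 26 mm (soft first stop), sinks it at 8 to 10 N in all, meets the block's top after 13 to 31 mm (firm second stop: past 13 N the force climbs 6 N per mm). Ram length varies, so feel for the stops. Over 25 N on the cap is forcing it
- palm_cap: the black round cap on the plunger's top, 40 mm wide (flat top 32 mm), 14 mm high; origin: centre of its underside, so its top is 14 mm above (189 mm above the table when up). Press it straight down in the middle
- spare_block: a plain undrilled aluminium bar, 26 x 60 x 18 mm, no pin; not to be used; bystander, stays where it is
- screwdriver: a screwdriver lying flat; bystander, stays where it is
- wrench: a wrench lying flat; bystander, stays where it is
- parts_cup: a small round plastic bowl, 66 mm wide, 50 mm high; bystander, stays where it is
- oil_bottle: an upright white bottle, 48 mm wide, 120 mm high; bystander, stays where it is
- tape_roll: a roll of tape lying flat, 90 mm outside, 24 mm high; bystander, stays where it is
- bin: an open plastic parts bin, 100 x 80 x 50 mm; bystander, stays where it is
Not all that is in view belongs to the job. Leave any orange or purple look-alike of the block alone.

How it is judged:
By the outcome, as a careful person would: the job done as asked, in the order asked, and still so for the second after the job is handed in, with the robot touching nothing.
It also fails if it takes over 64 s, if anything falls off the work surface, if the arm or the gripper's body presses on something with over 40 N, if the wrist force passes 120 N, or if a joint passes its speed limit or range.

## Robot

A 7-joint arm with a two-finger parallel gripper is mounted at the origin on the work surface. World frame = base frame: x ahead of the robot, y to its left, z up, the work surface at z = 0. Lengths are in mm, angles in rad, forces in N, time in s.
With the tool pointing down it reaches from about 400 to 750 mm from the base axis. Payload 19.5 kg.
Tool frame: the origin (TCP) lies at the very end of the fingers, on their centre line; the grasp point (between the pads) lies 19 mm behind it; z points along the fingers, y is the direction in which the jaws open and shut (so a half turn about z gives the same grasp; the last joint's range is limited). The gripper opens to 85 mm and grips with 20 to 120 N. Pads are 22 mm wide; open, the fingers measure 114 mm over their backs; the gripper's body (76 mm by 85 mm) begins 54 mm behind the grasp point. The pads swing forward as they close: fully open they stand 13 mm farther back than shut.
Start: joints at [-1.256, 0.707, -0.028, 1.485, 0.022, 0.951, -0.075], TCP at [200.821, 538.763, 231.268] pointing down, gripper open.
Joint ranges: [-2.71, 2.71], [-0.32, 2.16], [-1.57, 1.52], [0, 2.45], [-1.46, 4.6], [0, 2.02], [-2.83, 2.83]. Speed limits (rad/s): [1.89, 1.89, 2.57, 2.57, 3.01, 3.01, 3.01].

## Interface

Orientations are given as a rotation vector (axis times angle).
In Python, from workcell import readout, optics, r gives the robot as it stands.
- The arm moves only by the tool apply_moves, never from a script. Its argument "motion" is a list of rows, each an object with "travel": the shift along the tool's x, y, z normalised to -1 to 1, where 1 is 0.03 m, a list of three; "angular": the turn, a rotation vector about the tool's x, y, z normalised to -1 to 1, where 1 is 4 degrees, a list of three. A call has 1 to 10 rows; each row shifts and turns the pose as measured when the row begins, along the tool's axes as they then stand; what a row does not reach is not made up. A row lasts 1/12 s, in which the tool goes at most 41.7 mm and 7.16 degrees, less where a joint would pass 70% of its speed; a pose out of reach is approached as far as the arm can. A call with a number of a shift or a turn outside -1 to 1 is refused whole. A call with a gripper value outside its range is refused whole. "fingers" is the closure, from 0 (fully open) to 1 (shut), set as the call begins (left out, the last holds). The fingers move at their own pace and stop on an object; "newtons" is the grip in N (left out, the last holds). Time passes only in rows, so rows that do not move let the fingers close. It gives the time, the measured TCP pose, the force and the opening at its end, in the units of the state.
- readout.observe(): the state, without advancing time (a new reading comes with each control period).
- optics.snapshot(name): name is "scene" or "top"; returns a dict with "image" (384x512x3 uint8, red, green, blue), "K" (3x3 intrinsics, pixels), "world_to_cam" (4x4, takes a point from world to camera coordinates). Camera axes: x right, y down, z forward; pixel columns grow to the right and rows downward; lengths in mm; the calibration is good to about 2 mm. A picture is of the moment at which its call begins. There is no depth.
- r.finish_job(): hands the job in, once; it reports no verdict.
The state is a dict: "time": time; "joints": joint angles; "joint_velocities": joint speeds; "joint_torque": joint torques, N m; "tool_pos": TCP position; "tool_rot": TCP orientation; "contact_force": force on the tool from outside, world axes, zero at the start; "moment": the same for the moment, N m; "gripper_width": opening from 0.0 (shut) to 1.0 (fully open).
Only numpy, scipy, OpenCV 4.12 (cv2) and the standard library are available. Lean on these libraries where they do the work, as an engineer would, in place of code of your own. Each camera call takes 0.05 s, during which the arm holds its last target. There are 200 camera calls.

## Working session

There is one attempt and no reset: what is moved stays moved. The work goes in short steps, Python scripts to look and compute and a tool call to move; the robot and the scene stay as the last step left them, time stands still between calls to the robot, and variables do not carry over. Pictures are saved under pics/ and viewed, about 8 in all and at most 12, crops included, and the job is handed in when it is done.

Besides the shell and the picture viewer there is one more tool, called after "Call:" as name([rows], argument=value, ...), one row to a line, values as JSON. apply_moves: Moves the arm, as the interface text tells. Its arguments: {"type":"object","properties":{"motion":{"type":"array","items":{"type":"object","properties":{"travel":{"type":"array","items":{"type":"number","minimum":-1,"maximum":1}},"angular":{"type":"array","items":{"type":"number","minimum":-1,"maximum":1}}}}},"fingers":{"type":"number"},"newtons":{"type":"number"}},"required":["motion"]}

```bash
mkdir -p pics; ls; cat > h.py <<'E'
import numpy as np, cv2
from workcell import readout, optics, r
def snap(n,fn=None,crop=None,scale=1):
    s=optics.snapshot(n); im=cv2.cvtColor(s["image"],cv2.COLOR_RGB2BGR)
    if crop: x0,y0,x1,y1=crop; im=im[y0:y1,x0:x1]
    im=cv2.resize(im,None,fx=scale,fy=scale,interpolation=cv2.INTER_CUBIC)
    if fn: cv2.imwrite("pics/"+fn,im)
    np.savez(f"cam_{n}.npz",K=s["K"],T=s["world_to_cam"],im=s["image"]); return s
def w(n,u,v,z):
    c=np.load(f"cam_{n}.npz"); K,T=c["K"],c["T"]
    d=T[:3,:3].T@np.linalg.solve(K,[u,v,1.]); o=-T[:3,:3].T@T[:3,3]
    return o+d*(z-o[2])/d[2]
def px(n,p):
    c=np.load(f"cam_{n}.npz"); q=c["K"]@(c["T"][:3,:3]@np.array(p,float)+c["T"][:3,3]); return q[:2]/q[2]
E
python3 - <<'E'
from h import *
snap("scene","s1.png",None,1.5); snap("top","t1.png",None,1.5)
print(readout.observe())
for n in("scene","top"):
    c=np.load(f"cam_{n}.npz");T=c["T"];print(n,-T[:3,:3].T@T[:3,3],c["K"])
E
```

```text
pics
{'time': 0.1, 'joints': array([-1.25571842,  0.70706111, -0.02760297,  1.48494105,  0.0220064 ,
        0.95088727, -0.07549072]), 'joint_velocities': array([ 0.00068428, -0.0017101 , -0.00058766, -0.00050232,  0.00043137,
        0.00046092,  0.00091559]), 'joint_torque': array([ 9.45975262e-04, -8.84287977e+01,  1.23662096e+00, -2.36451960e+01,
        1.71057897e-02,  5.18196102e-03, -3.24165705e-05]), 'tool_pos': array([200.74936721, 538.57161912, 230.86528629]), 'tool_rot': array([-5.57431943e-01, -3.09160731e+00,  1.54743717e-03]), 'contact_force': array([0.29483348, 0.16777494, 0.77345476]), 'moment': array([-0.02840823,  0.02029373, -0.04765042]), 'gripper_width': 0.9995918911811508}
scene [1378.54274144  458.23992827 1005.93100991] [[475.02219075   0.         253.02753034]
 [  0.         475.02219075 189.40337236]
 [  0.           0.           1.        ]]
top [ 388.0547526   -4.9765056 1215.0820514] [[375.98746895   0.         255.81172976]
 [  0.         375.98746895 190.14396466]
 [  0.           0.           1.        ]]
```

View pics/s1.png

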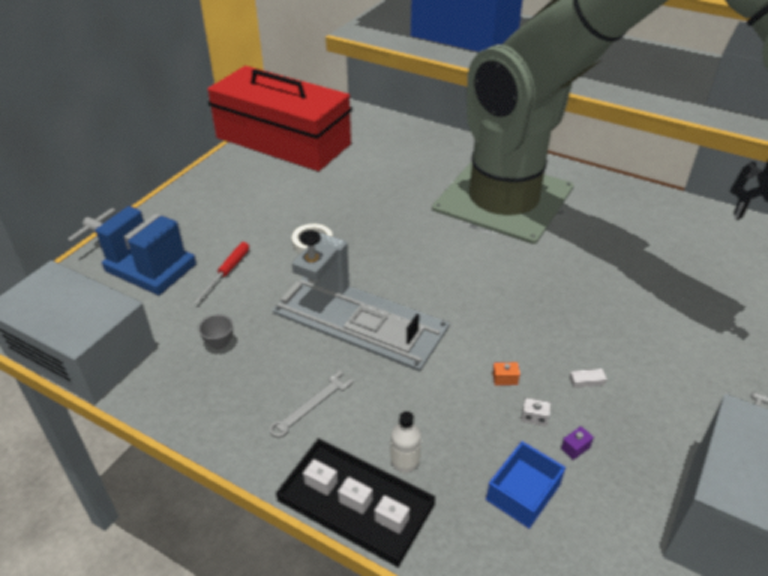

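View pics/t1.png

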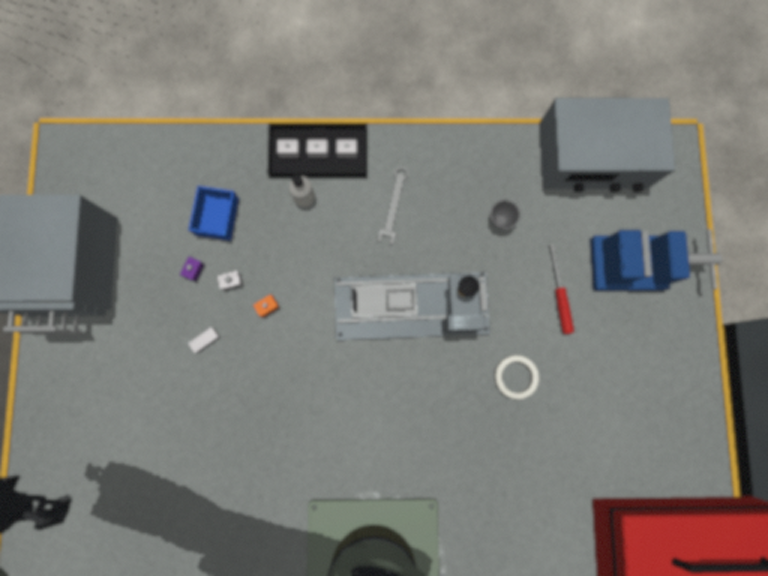

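The scene picture shows the press near (350,300). The white, drilled, pinned block is at about (537,410), between the orange and purple look-alikes; in the top picture it is at (229,280), with the cap at (467,287). Next I'll enlarge the block and press.

```bash
python3 - <<'E'
from h import *
t=np.load("cam_top.npz")["im"][...,::-1]; s=np.load("cam_scene.npz")["im"][...,::-1]
R=lambda im,x0,y0,x1,y1,f: cv2.resize(im[y0:y1,x0:x1],None,fx=f,fy=f,interpolation=cv2.INTER_CUBIC)
# top: press x215-335,y175-235 at 6x; block crop x115-195, y165-215
a=R(t,215,175,335,235,6); b=R(t,115,160,235,200,6)
cv2.imwrite("pics/t2.png",np.vstack([a,b]))
a=R(s,180,140,305,245,6.0);cv2.imwrite("pics/s2.png",a[:600])
E
```

```text
(no output)
```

View pics/t2.png

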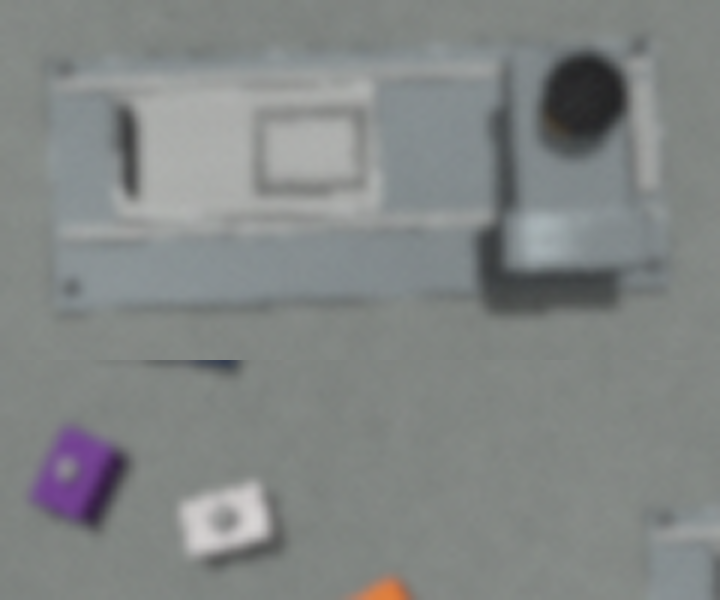

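View pics/s2.png

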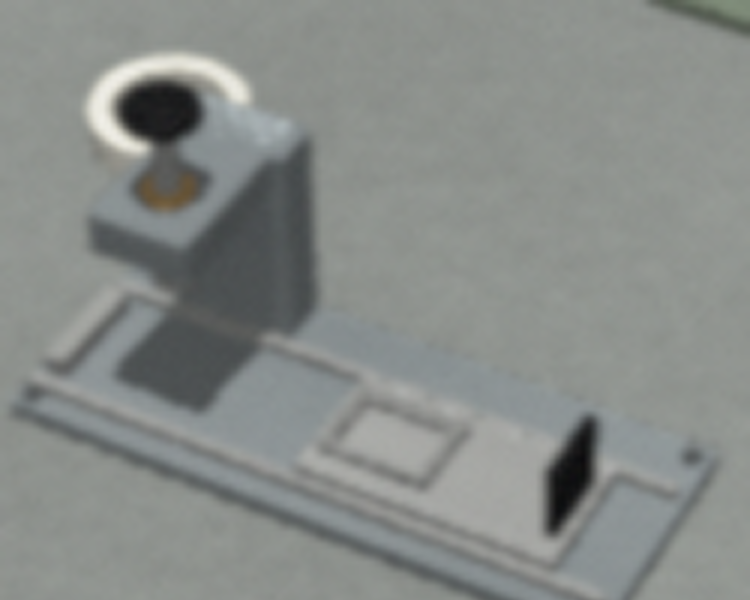

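```bash
cat > meas.py <<'E'
from h import *
t=lambda U,V,z,x0=215,y0=175:w("top",x0+(U+.5)/6-.5,y0+(V+.5)/6-.5,z)
s=lambda U,V,z:w("scene",180+(U+.5)/6-.5,140+(V+.5)/6-.5,z)
f=lambda *a:print(*[np.round(x,1) if not isinstance(x,str) else x for x in a])
C=[t(50,62,12),t(58,312,12),t(667,292,12),t(655,42,12)]
f("base TL BL BR TR",*C); 
P=np.array([[55,260],[-80,260],[-80,-70],[55,-70]],float);Q=np.array(C)[:,:2]
H=(P-P.mean(0)).T@(Q-Q.mean(0)); th=np.arctan2(H[0,1]-H[1,0],H[0,0]+H[1,1])
R=np.array([[np.cos(th),-np.sin(th)],[np.sin(th),np.cos(th)]]); o=Q.mean(0)-R@P.mean(0)
f("yaw deg",np.degrees(th),"origin",o,"res",Q-(P@R.T+o))
f("cap top",t(585,94,189),"scene",s(160,108,189))
n=t(310,150,30);f("nest top",n,"scene",s(396,442,30)); f("nest in press",R.T@(n[:2]-o))
f("tab top (scene)",s(590,418,67),s(548,475,67) ,"tab top view",t(121,105,67),t(127,197,67))
b=lambda U,V,z:t(U,V-360,z,115,160)
B=[b(178,508,32),b(262,482,32),b(275,542,32),b(190,560,32)]
f("block",*B,"c",np.mean(B,0),"pin",b(224,518,39))
e=(B[0]-B[1])+(B[3]-B[2]); g=(B[1]-B[2])+(B[0]-B[3]);f("len",np.hypot(*e[:2])/2,np.hypot(*g[:2])/2,"long dir deg from +y",np.degrees(np.arctan2(-e[0],e[1])),"short from x",np.degrees(np.arctan2(g[1],g[0])))
# scene block segmentation-ish: pin at 1.5x picture (537,406)
f("pin scene",w("scene",537.5/1.5-.5,406/1.5-.5,39))
E
python3 meas.py
python3 - <<'E'
from h import *
s=np.load("cam_scene.npz")["im"][...,::-1]
cv2.imwrite("pics/s3.png",cv2.resize(s[235:315,315:415],None,fx=7,fy=7,interpolation=cv2.INTER_CUBIC))
E
```

```text
base TL BL BR TR [591.2  79.1  12. ] [456.6  73.8  12. ] [ 465.6 -251.    12. ] [ 601.3 -249.1   12. ]
yaw deg 1.6 origin [ 543.9 -181.4] res [[-0.2 -1. ]
 [ 0.1 -2.3]
 [-0.3  2.7]
 [ 0.4  0.7]]
cap top [ 545.6 -180.   189. ] scene [ 550.1 -175.5  189. ]
nest top [540.5 -60.1  30. ] scene [547.4 -53.   30. ]
nest in press [1.000e-01 1.214e+02]
tab top (scene) [519.9  37.2  67. ] [562.5  37.9  67. ] tab top view [559.4  38.6  67. ] [511.9  35.4  67. ]
block [590.8 327.1  32. ] [604.6 283.3  32. ] [572.4 275.4  32. ] [562.9 319.7  32. ] c [582.7 301.4  32. ] pin [584.1 300.9  39. ]
len 45.6 31.0 long dir deg from +y 14.8 short from x 14.3
pin scene [588.5 305.   39. ]
```

View pics/s3.png

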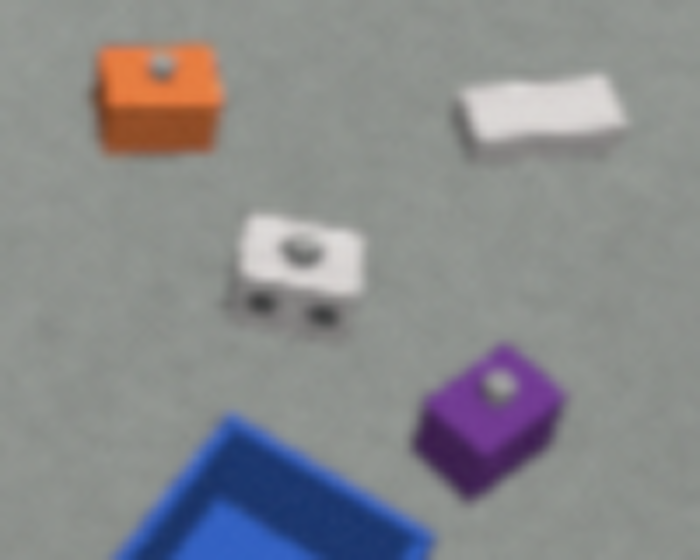

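Block top corners come out at 45.6 x 31 mm (given 44 x 30), and the press base fits within 3 mm. The pin is at s3 (302,248). The scene camera differs from the top one by a steady (+4.5,+4.5) mm, so I'll use the midpoint and check against the gripper when close. First I turn the jaws in place.

Call:
apply_moves([
  {"angular": [0, 0, 1]},
  {"angular": [0, 0, 1]},
  {"angular": [0, 0, 1]},
  {"angular": [0, 0, 1]},
  {"angular": [0, 0, 1]},
  {"angular": [0, 0, 1]},
  {"angular": [0, 0, 1]},
  {"angular": [0, 0, 1]},
  {"angular": [0, 0, 1]},
  {"angular": [0, 0, 1]},
], fingers=0)

```text
$.motion[0]: bad value
```

Call:
apply_moves([
  {"angular": [0, 0, 1]},
  {"angular": [0, 0, 1]},
  {"angular": [0, 0, 1]},
  {"angular": [0, 0, 1]},
])

```text
$.motion[0]: bad value
```

```bash
cat >> h.py <<'E'
from scipy.spatial.transform import Rotation as Ro
def plan(x,y,z,jaw=None):
    o=readout.observe(); R=Ro.from_rotvec(o["tool_rot"]).as_matrix(); p=o["tool_pos"]
    d=R.T@(np.array([x,y,z])-p); ja=np.degrees(np.arctan2(R[1,1],R[0,1]))
    print("t",round(o["time"],2),"pos",np.round(p,1),"jaw",round(ja,2),"zax",np.round(R[:,2],4),"F",np.round(o["contact_force"],1),"w",round(o["gripper_width"],3))
    print("units(30mm) tool:",np.round(d/30,3), end=" ")
    if jaw is not None:
        a=np.radians(jaw); dy=np.array([np.cos(a),np.sin(a),0]); Rt=np.c_[np.cross(dy,[0,0,-1.]),dy,[0,0,-1.]]
        print("rot units:",np.round(np.degrees(Ro.from_matrix(R.T@Rt).as_rotvec())/4,3))
    else: print()
E
python3 -c "
from h import *
plan(586,303,110,14.5)"
```

```text
t 0.1 pos [200.7 538.6 230.9] jaw 69.56 zax [-3.e-04 -9.e-04 -1.e+00] F [0.3 0.2 0.8] w 1.0
units(30mm) tool: [-14.775  -2.869   4.032] rot units: [-1.3000e-02  7.0000e-03  1.3765e+01]
```

Every row needs both fields.

Call:
apply_moves([
  {"travel": [0, 0, 0], "angular": [0, 0, 1]},
  {"travel": [0, 0, 0], "angular": [0, 0, 1]},
  {"travel": [0, 0, 0], "angular": [0, 0, 1]},
  {"travel": [0, 0, 0], "angular": [0, 0, 1]},
  {"travel": [0, 0, 0], "angular": [0, 0, 1]},
  {"travel": [0, 0, 0], "angular": [0, 0, 1]},
  {"travel": [0, 0, 0], "angular": [0, 0, 1]},
  {"travel": [0, 0, 0], "angular": [0, 0, 1]},
  {"travel": [0, 0, 0], "angular": [0, 0, 1]},
  {"travel": [0, 0, 0], "angular": [0, 0, 1]},
], fingers=0)

```text
time: 0.93
tool_pos: [200.4, 537.2, 228.3]
tool_rot: [1.622, 2.689, -0.011]
contact_force: [-0.1, -0.1, 0.3]
gripper_width: 0.998
```

Call:
apply_moves([
  {"travel": [0, 0, 0], "angular": [0, 0, 1]},
  {"travel": [0, 0, 0], "angular": [0, 0, 1]},
  {"travel": [0, 0, 0], "angular": [0, 0, 1]},
  {"travel": [0, 0, 0], "angular": [0, 0, 0.8]},
])

```text
time: 1.27
tool_pos: [200.0, 536.7, 227.2]
tool_rot: [1.98, 2.436, -0.014]
contact_force: [-1.1, -0.5, 0.3]
gripper_width: 0.998
```

```bash
python3 -c "
from h import *
plan(586,303,110,14.5)"
```

```text
t 1.27 pos [200.  536.7 227.2] jaw 11.78 zax [-0.0033 -0.0084 -1.    ] F [-1.1 -0.5  0.3] w 0.998
units(30mm) tool: [-10.223  11.023   3.931] rot units: [-0.073  0.107 -0.68 ]
```

Call:
apply_moves([
  {"travel": [-0.93, 1, 0], "angular": [0, 0, -0.07]},
  {"travel": [-0.93, 1, 0], "angular": [0, 0, -0.07]},
  {"travel": [-0.93, 1, 0], "angular": [0, 0, -0.07]},
  {"travel": [-0.93, 1, 0.1], "angular": [0, 0, -0.07]},
  {"travel": [-0.93, 1, 0.2], "angular": [0, 0, -0.07]},
  {"travel": [-0.93, 1, 0.3], "angular": [0, 0, -0.07]},
  {"travel": [-0.93, 1, 0.4], "angular": [0, 0, -0.07]},
  {"travel": [-0.93, 1, 0.4], "angular": [0, 0, -0.07]},
  {"travel": [-0.9, 1, 0.4], "angular": [0, 0, -0.07]},
  {"travel": [-0.9, 0.95, 0.4], "angular": [0, 0, -0.07]},
])

```text
time: 2.1
tool_pos: [547.7, 337.5, 160.4]
tool_rot: [-1.903, -2.497, 0.015]
contact_force: [-0.1, 1.1, -0.3]
gripper_width: 1.0
```

```bash
python3 -c "
from h import *
plan(586,303,80,14.5)"
```

```text
t 2.1 pos [547.7 337.5 160.4] jaw 15.37 zax [-0.0077 -0.0065 -0.9999] F [-0.1  1.1 -0.3] w 1.0
units(30mm) tool: [-1.437  0.95   2.679] rot units: [-0.131  0.062  0.219]
```

Call:
apply_moves([
  {"travel": [-0.7, 0.48, 0.6], "angular": [-0.13, 0.06, 0.2]},
  {"travel": [-0.7, 0.48, 0.6], "angular": [0, 0, 0]},
  {"travel": [0, 0, 0.6], "angular": [0, 0, 0]},
  {"travel": [0, 0, 0.5], "angular": [0, 0, 0]},
  {"travel": [0, 0, 0.2], "angular": [0, 0, 0]},
  {"travel": [0, 0, 0], "angular": [0, 0, 0]},
])

```text
time: 2.6
tool_pos: [594.1, 292.0, 76.9]
tool_rot: [1.935, 2.472, -0.01]
contact_force: [-0.1, -0.4, 0.5]
gripper_width: 1.0
```

```bash
python3 - <<'E'
from h import *
plan(586,303,80,14.5)
s=snap("scene"); t=snap("top")
R=lambda im,x0,y0,x1,y1,f: cv2.resize(im[y0:y1,x0:x1,::-1],None,fx=f,fy=f,interpolation=cv2.INTER_CUBIC)
cv2.imwrite("pics/b1.png",np.hstack([R(s["image"],315,205,405,305,5),R(t["image"],115,140,180,240,5)]))
p=readout.observe()["tool_pos"]
print(px("scene",p),px("top",p))
E
```

```text
t 2.6 pos [594.1 292.   76.9] jaw 13.91 zax [-0.0021 -0.0062 -1.    ] F [-0.1 -0.4  0.5] w 1.0
units(30mm) tool: [ 0.422 -0.176 -0.107] rot units: [-0.05   0.079 -0.148]
[354.55885155 259.94246535] [151.46295153 180.44007023]
```

View pics/b1.png

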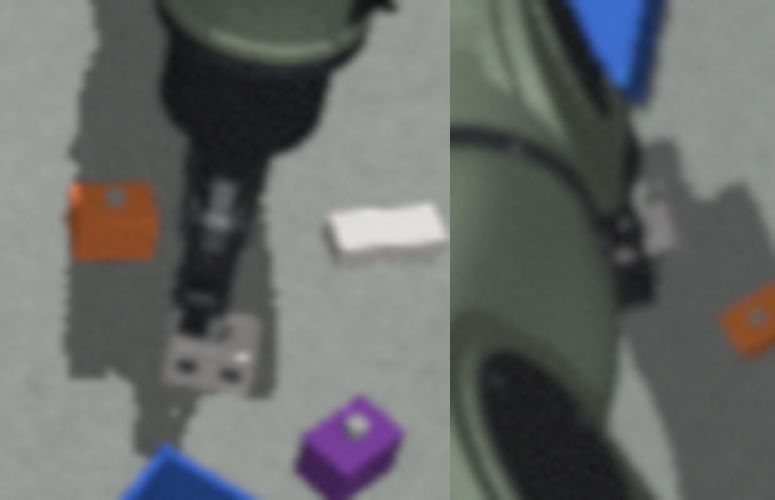

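```bash
python3 - <<'E'
from h import *
o=readout.observe();p=o["tool_pos"];R=Ro.from_rotvec(o["tool_rot"]).as_matrix()
for k in (43,50,57):
  for z in(13,):
    for wd in(-11,11):
      q=(px("scene",p+k*R[:,1]+wd*R[:,0]-z*R[:,2])-[315,205])*5; print(k,wd,np.round(q,0))
for c in ("scene",):
  for off in ((0,0),(4,4),(2,2)):
    print(off,(px("scene",[586+off[0],303+off[1],39])-[315,205])*5)
E
```

```text
43 -11 [168. 319.]
43 11 [213. 330.]
50 -11 [166. 331.]
50 11 [212. 341.]
57 -11 [164. 342.]
57 11 [210. 352.]
(0, 0) [212.31774667 320.89521702]
(4, 4) [216.9211201  329.42399969]
(2, 2) [214.61558151 325.15247191]
```

Call:
apply_moves([
  {"travel": [0.45, -0.12, 0], "angular": [-0.05, 0.08, -0.15]},
  {"travel": [0, 0, 0], "angular": [0, 0, 0]},
  {"travel": [0, 0, 0], "angular": [0, 0, 0]},
])

```text
time: 2.95
tool_pos: [587.4, 307.7, 81.3]
tool_rot: [1.918, 2.486, 0.009]
contact_force: [0.8, 0.0, -0.4]
gripper_width: 0.997
```

```bash
python3 -c "
from h import *
plan(587.5,304,10,14.5)"
```

```text
t 2.95 pos [587.4 307.7  81.3] jaw 14.69 zax [ 0.0047  0.0038 -1.    ] F [ 0.8  0.  -0.4] w 0.997
units(30mm) tool: [-0.127 -0.042  2.378] rot units: [ 0.079 -0.035  0.049]
```

Call:
apply_moves([
  {"travel": [-0.12, -0.04, 0.4], "angular": [0.08, -0.03, 0.05]},
  {"travel": [0, 0, 0.4], "angular": [0, 0, 0]},
  {"travel": [0, 0, 0.4], "angular": [0, 0, 0]},
  {"travel": [0, 0, 0.4], "angular": [0, 0, 0]},
  {"travel": [0, 0, 0.2], "angular": [0, 0, 0]},
  {"travel": [0, 0, 0.1], "angular": [0, 0, 0]},
  {"travel": [0, 0, 0], "angular": [0, 0, 0]},
  {"travel": [0, 0, 0], "angular": [0, 0, 0]},
])

```text
time: 3.62
tool_pos: [586.6, 304.3, 18.2]
tool_rot: [-1.922, -2.484, 0.001]
contact_force: [-0.5, 0.5, -0.3]
gripper_width: 1.002
```

```bash
python3 -c "
from h import *
plan(587.5,304,10,14.5)"
```

```text
t 3.62 pos [586.6 304.3  18.2] jaw 14.54 zax [-9.e-04  0.e+00 -1.e+00] F [-0.5  0.5 -0.3] w 1.002
units(30mm) tool: [-0.018  0.027  0.274] rot units: [-0.013 -0.004  0.01 ]
```

Call:
apply_moves([
  {"travel": [-0.02, 0.02, 0.27], "angular": [0, 0, 0]},
  {"travel": [0, 0, 0], "angular": [0, 0, 0]},
  {"travel": [0, 0, 0], "angular": [0, 0, 0]},
])

```text
time: 3.87
tool_pos: [587.9, 304.0, 10.1]
tool_rot: [-1.922, -2.485, -0.001]
contact_force: [0.1, -0.6, -0.6]
gripper_width: 1.0
```

Call:
apply_moves([
  {"travel": [0, 0, 0], "angular": [0, 0, 0]},
  {"travel": [0, 0, 0], "angular": [0, 0, 0]},
  {"travel": [0, 0, 0], "angular": [0, 0, 0]},
  {"travel": [0, 0, 0], "angular": [0, 0, 0]},
  {"travel": [0, 0, 0], "angular": [0, 0, 0]},
  {"travel": [0, 0, 0], "angular": [0, 0, 0]},
  {"travel": [0, 0, 0], "angular": [0, 0, 0]},
  {"travel": [0, 0, 0], "angular": [0, 0, 0]},
], fingers=1, newtons=40)

```text
time: 4.53
tool_pos: [588.4, 304.3, 11.3]
tool_rot: [1.922, 2.484, 0.003]
contact_force: [0.1, 0.8, -0.9]
gripper_width: 0.345
```

```bash
python3 -c "
from h import *
plan(587.5,304,10,14.5)"
```

```text
t 4.53 pos [588.4 304.3  11.3] jaw 14.54 zax [ 0.0016  0.0014 -1.    ] F [ 0.1  0.8 -0.9] w 0.345
units(30mm) tool: [-0.002 -0.03   0.044] rot units: [ 0.027 -0.013  0.009]
```

Closed to 0.345 × 85 = 29 mm, so the block is held. I'll lift it and carry it to the nest.

Call:
apply_moves([
  {"travel": [0, 0, -0.5], "angular": [0, 0, 0]},
  {"travel": [0, 0, -1], "angular": [0, 0, 0]},
  {"travel": [0, 0, -1], "angular": [0, 0, 0]},
  {"travel": [0, 0, -0.7], "angular": [0, 0, 0.3]},
  {"travel": [0, 0, 0], "angular": [0, 0, 1]},
  {"travel": [0, 0, 0], "angular": [0, 0, 1]},
  {"travel": [0, 0, 0], "angular": [0, 0, 0.6]},
  {"travel": [0, 0, 0], "angular": [0, 0, 0]},
])

```text
time: 5.2
tool_pos: [588.4, 304.0, 119.9]
tool_rot: [2.174, 2.267, 0.008]
contact_force: [-0.3, -0.6, -1.0]
gripper_width: 0.337
```

```bash
python3 -c "
from h import *
plan(544,-57,100,1.6)"
```

```text
t 5.2 pos [588.4 304.  119.9] jaw 2.41 zax [ 0.0042  0.0034 -1.    ] F [-0.3 -0.6 -1. ] w 0.337
units(30mm) tool: [-11.963  -1.988   0.616] rot units: [ 0.062 -0.046  0.204]
```

Call:
apply_moves([
  {"travel": [-0.5, -0.1, 0], "angular": [0, 0, 0.05]},
  {"travel": [-1, -0.17, 0], "angular": [0, 0, 0.05]},
  {"travel": [-1, -0.17, 0], "angular": [0, 0, 0.05]},
  {"travel": [-1, -0.17, 0], "angular": [0, 0, 0]},
  {"travel": [-1, -0.17, 0], "angular": [0, 0, 0]},
  {"travel": [-1, -0.17, 0], "angular": [0, 0, 0]},
  {"travel": [-1, -0.17, 0], "angular": [0, 0, 0]},
  {"travel": [-1, -0.17, 0], "angular": [0, 0, 0]},
  {"travel": [-1, -0.17, 0], "angular": [0, 0, 0]},
  {"travel": [-1, -0.17, 0], "angular": [0, 0, 0]},
])

```text
time: 6.03
tool_pos: [549.4, 13.5, 124.2]
tool_rot: [2.152, 2.288, 0.02]
contact_force: [0.5, 0.2, -1.9]
gripper_width: 0.344
```

Call:
apply_moves([
  {"travel": [-0.6, -0.1, 0], "angular": [0, 0, 0]},
  {"travel": [0, 0, 0], "angular": [0, 0, 0]},
  {"travel": [0, 0, 0], "angular": [0, 0, 0]},
])

```text
time: 6.28
tool_pos: [546.7, -13.2, 126.2]
tool_rot: [2.153, 2.283, 0.018]
contact_force: [0.3, 1.0, -1.0]
gripper_width: 0.341
```

```bash
python3 -c "
from h import *
plan(544,-57,70,1.6)"
```

```text
t 6.28 pos [546.7 -13.2 126.2] jaw 3.34 zax [ 0.0105  0.0061 -0.9999] F [ 0.3  1.  -1. ] w 0.341
units(30mm) tool: [-1.462 -0.195  1.863] rot units: [ 0.153 -0.081  0.435]
```

Call:
apply_moves([
  {"travel": [-0.7, -0.1, 0.3], "angular": [0.15, -0.08, 0.2]},
  {"travel": [-0.7, -0.07, 0.5], "angular": [0, 0, 0.2]},
  {"travel": [0, 0, 0.5], "angular": [0, 0, 0]},
  {"travel": [0, 0, 0.4], "angular": [0, 0, 0]},
  {"travel": [0, 0, 0.2], "angular": [0, 0, 0]},
  {"travel": [0, 0, 0], "angular": [0, 0, 0]},
  {"travel": [0, 0, 0], "angular": [0, 0, 0]},
])

```text
time: 6.87
tool_pos: [546.3, -51.2, 69.9]
tool_rot: [2.173, 2.267, 0.007]
contact_force: [-1.0, -0.8, -0.6]
gripper_width: 0.344
```

```bash
python3 - <<'E'
from h import *
plan(544,-57,55,1.6)
s=snap("scene"); t=snap("top")
R=lambda im,x0,y0,x1,y1,f: cv2.resize(im[y0:y1,x0:x1,::-1],None,fx=f,fy=f,interpolation=cv2.INTER_CUBIC)
cv2.imwrite("pics/n1.png",np.hstack([R(s["image"],215,160,305,255,6),R(t["image"],245,165,285,260,6)]))
E
```

```text
t 6.87 pos [546.3 -51.2  69.9] jaw 2.43 zax [ 0.0045  0.0023 -1.    ] F [-1.  -0.8 -0.6] w 0.344
units(30mm) tool: [-0.191 -0.088  0.495] rot units: [ 0.065 -0.03   0.207]
```

View pics/n1.png

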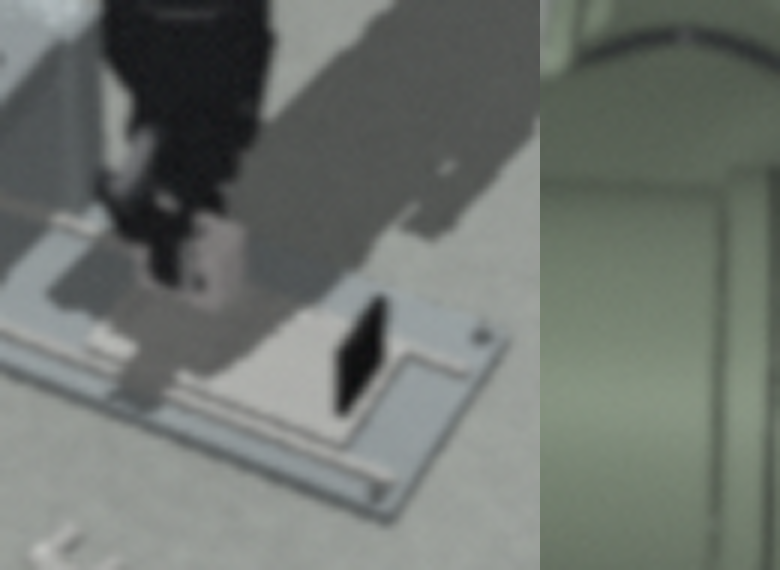

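```bash
cat > ov.py <<'E'
from h import *
def corners(c,yaw,lx,ly,z0,z1):
    a=np.radians(yaw);ex=np.array([np.cos(a),np.sin(a)]);ey=np.array([-ex[1],ex[0]])
    return [np.r_[np.array(c)+sx*lx/2*ex+sy*ly/2*ey,z] for z in(z0,z1) for sx,sy in((1,1),(-1,1),(-1,-1),(1,-1))]
def draw(im,x0,y0,f,P,col):
    q=[tuple(np.round(((px("scene",p)-[x0,y0]+.5)*f-.5)*8).astype(int).tolist()) for p in P]
    for i in range(4):
        for a,b in((i,(i+1)%4),(4+i,4+(i+1)%4),(i,4+i)): cv2.line(im,q[a],q[b],col,1,cv2.LINE_AA,3)
E
python3 - <<'E'
from ov import *
s=np.load("cam_scene.npz")["im"][...,::-1]
x0,y0,x1,y1,f=225,185,290,235,11
im=cv2.resize(s[y0:y1,x0:x1],None,fx=f,fy=f,interpolation=cv2.INTER_CUBIC); im=cv2.convertScaleAbs(im,alpha=1.6)
o=readout.observe()["tool_pos"]
draw(im,x0,y0,f,corners(o[:2],2.4,30,44,o[2]-10.5,o[2]+21.5),(0,0,255))
draw(im,x0,y0,f,corners((544,-57),1.6,45,59,22,30),(0,255,0))
draw(im,x0,y0,f,corners((547.4-3*np.sin(0),-53+96-4),1.6,44,8,22,67),(255,0,0))
cv2.imwrite("pics/n2.png",im)
E
```

```text
(no output)
```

View pics/n2.png

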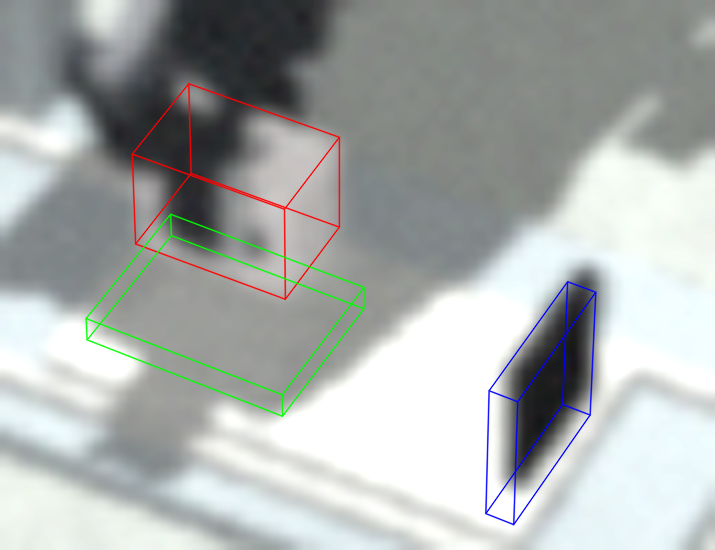

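```bash
cat > fit.py <<'E'
from h import *
from scipy.optimize import least_squares
S={(55,-70,12):(12,412),(-80,260,12):(718,458),(30,-28,133):(90,215),(30,28,133):(185,245),(-77,28,133):(312,130)}
T={(55,260,12):(50,62),(-80,260,12):(58,312),(-80,-70,12):(667,292),(55,-70,12):(655,42),(0,0,189):(585,94),(30,28,133):(508,52),(-77,28,133):(503,268)}
def fit(cam,D,x0,y0):
    def prj(p,l):
        c,s=np.cos(p[2]),np.sin(p[2]); return px(cam,[p[0]+c*l[0]-s*l[1],p[1]+s*l[0]+c*l[1],l[2]])
    m=lambda v:np.array([x0,y0])+(np.array(v)+.5)/6-.5
    r=least_squares(lambda p:np.concatenate([prj(p,l)-m(v) for l,v in D.items()]),[544,-180,.03],x_scale=[1,1,.01])
    print(cam,"x y yawdeg",np.round([*r.x[:2],np.degrees(r.x[2])],2),"res px",np.round(r.fun.reshape(-1,2),1).tolist()); p=r.x
    out=lambda l:np.round((prj(p,l)-[x0,y0]+.5)*6-.5,0).tolist()
    for yn in (116,121,126):
        print(" nest y",yn,"outer@30",[out((a,yn+b,30)) for a,b in((22.5,29.5),(-22.5,29.5),(-22.5,-29.5),(22.5,-29.5))],"inner@30",[out((a,yn+b,30)) for a,b in((16.5,23.5),(-16.5,-23.5))],"tab top outer near/far",out((22,yn+96,67)),out((-22,yn+96,67)),"bottom",out((22,yn+96,22)))
fit("scene",S,180,140); fit("top",T,215,175)
E
python3 fit.py
python3 - <<'E'
import cv2
s=cv2.imread("pics/s2.png"); cv2.imwrite("pics/s4.png",cv2.resize(s[350:590,270:650],None,fx=2,fy=2,interpolation=cv2.INTER_CUBIC))
E
```

```text
scene x y yawdeg [ 547.74 -174.94    1.28] res px [[-0.2, -1.6], [1.2, 0.2], [-0.4, 0.2], [0.5, 1.4], [-1.0, -0.5]]
 nest y 116 outer@30 [[418.0, 485.0], [463.0, 427.0], [358.0, 386.0], [312.0, 443.0]] inner@30 [[413.0, 473.0], [363.0, 398.0]] tab top outer near/far [545.0, 478.0] [588.0, 419.0] bottom [543.0, 545.0]
 nest y 121 outer@30 [[427.0, 489.0], [472.0, 430.0], [367.0, 390.0], [321.0, 446.0]] inner@30 [[423.0, 476.0], [372.0, 401.0]] tab top outer near/far [554.0, 482.0] [597.0, 423.0] bottom [552.0, 549.0]
 nest y 126 outer@30 [[437.0, 492.0], [482.0, 434.0], [376.0, 393.0], [330.0, 450.0]] inner@30 [[432.0, 480.0], [380.0, 405.0]] tab top outer near/far [564.0, 486.0] [607.0, 426.0] bottom [562.0, 553.0]
top x y yawdeg [ 545.01 -179.87    1.55] res px [[-0.8, -0.5], [-1.3, -0.4], [0.3, -0.4], [-0.2, -0.2], [-0.0, 0.2], [-0.5, 0.3], [2.2, 0.8]]
 nest y 116 outer@30 [[260.0, 107.0], [263.0, 191.0], [374.0, 188.0], [371.0, 104.0]] inner@30 [[272.0, 118.0], [363.0, 177.0]] tab top outer near/far [133.0, 101.0] [135.0, 186.0] bottom [135.0, 114.0]
 nest y 121 outer@30 [[251.0, 107.0], [254.0, 192.0], [365.0, 188.0], [362.0, 104.0]] inner@30 [[262.0, 118.0], [353.0, 177.0]] tab top outer near/far [123.0, 102.0] [125.0, 187.0] bottom [126.0, 114.0]
 nest y 126 outer@30 [[241.0, 108.0], [244.0, 192.0], [356.0, 188.0], [352.0, 104.0]] inner@30 [[253.0, 118.0], [344.0, 178.0]] tab top outer near/far [113.0, 102.0] [115.0, 187.0] bottom [117.0, 114.0]
```

View pics/s4.png

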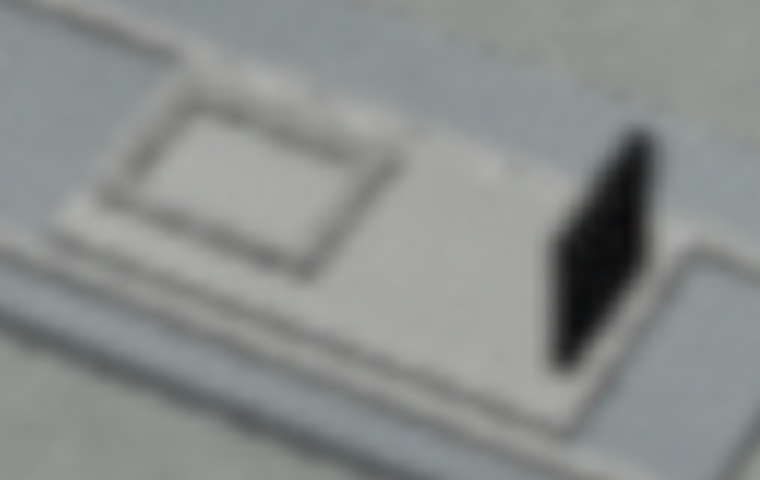

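The nest outline corners at s4 (105,190), (185,95), (400,160) and (305,275) fit the scene-camera press pose, which puts the nest at about (545,-55). The held block matches its TCP-predicted wireframe in the same camera. I'll align on that and descend carefully.

Call:
apply_moves([
  {"travel": [-0.13, -0.05, 0.2], "angular": [0.07, -0.03, 0.2]},
  {"travel": [0, 0, 0.3], "angular": [0, 0, 0]},
  {"travel": [0, 0, 0.2], "angular": [0, 0, 0]},
  {"travel": [0, 0, 0], "angular": [0, 0, 0]},
  {"travel": [0, 0, 0], "angular": [0, 0, 0]},
])

```text
time: 7.38
tool_pos: [545.8, -55.1, 48.3]
tool_rot: [2.189, 2.251, 0.002]
contact_force: [-0.5, 0.3, -0.6]
gripper_width: 0.339
```

```bash
python3 -c "
from h import *
plan(545,-55,42,1.4)"
```

```text
t 7.38 pos [545.8 -55.1  48.3] jaw 1.59 zax [ 1.9e-03 -4.0e-04 -1.0e+00] F [-0.5  0.3 -0.6] w 0.339
units(30mm) tool: [ 0.003 -0.027  0.211] rot units: [0.027 0.006 0.047]
```

Call:
apply_moves([
  {"travel": [0, -0.03, 0.15], "angular": [0.03, 0, 0.05]},
  {"travel": [0, 0, 0.1], "angular": [0, 0, 0]},
  {"travel": [0, 0, 0.1], "angular": [0, 0, 0]},
])

```text
time: 7.63
tool_pos: [544.9, -55.4, 38.0]
tool_rot: [2.194, 2.247, -0.001]
contact_force: [-16.8, -2.0, 63.6]
gripper_width: 0.342
```

Call:
apply_moves([
  {"travel": [0, 0, 0.08], "angular": [0, 0, 0]},
  {"travel": [0, 0, 0.05], "angular": [0, 0, 0]},
])

```text
time: 7.8
tool_pos: [544.6, -56.0, 37.1]
tool_rot: [2.195, 2.246, -0.0]
contact_force: [-10.8, 2.6, 38.9]
gripper_width: 0.342
```

```bash
python3 -c "
from h import *
plan(545,-55,33,1.4)"
```

```text
t 7.8 pos [544.6 -56.   37.1] jaw 1.32 zax [ 8.e-04 -1.e-03 -1.e+00] F [-10.8   2.6  38.9] w 0.342
units(30mm) tool: [0.032 0.015 0.136] rot units: [ 0.01   0.015 -0.019]
```

Contact came at 38 mm, pushing the block to -x (-17 N), so the block sits too far to +x on the flare. Easing up and shifting -x.

Call:
apply_moves([
  {"travel": [0, -0.05, -0.1], "angular": [0, 0, 0]},
  {"travel": [0, 0, 0], "angular": [0, 0, 0]},
])

```text
time: 7.97
tool_pos: [543.3, -56.1, 40.9]
tool_rot: [2.194, 2.245, 0.001]
contact_force: [0.4, 0.2, -0.4]
gripper_width: 0.346
```

Call:
apply_moves([
  {"travel": [0, 0, 0.07], "angular": [0, 0, 0]},
  {"travel": [0, 0, 0.03], "angular": [0, 0, 0]},
])

```text
time: 8.13
tool_pos: [543.5, -56.1, 37.5]
tool_rot: [2.194, 2.245, 0.001]
contact_force: [-1.4, -1.6, 3.5]
gripper_width: 0.342
```

```bash
python3 -c "
from h import *
plan(543,-55,33,1.4)"
```

```text
t 8.13 pos [543.5 -56.1  37.5] jaw 1.32 zax [ 0.0026 -0.0012 -1.    ] F [-1.4 -1.6  3.5] w 0.342
units(30mm) tool: [ 0.038 -0.018  0.151] rot units: [ 0.036  0.018 -0.02 ]
```

Call:
apply_moves([
  {"travel": [0, -0.02, 0.06], "angular": [0.03, 0, 0]},
  {"travel": [0, 0, 0.03], "angular": [0, 0, 0]},
])

```text
time: 8.3
tool_pos: [543.4, -56.7, 35.9]
tool_rot: [2.195, 2.244, -0.0]
contact_force: [-8.6, -1.7, 20.3]
gripper_width: 0.343
```

```bash
python3 -c "
from h import *
plan(543,-55,33,1.4)"
```

```text
t 8.3 pos [543.4 -56.7  35.9] jaw 1.28 zax [ 0.0017 -0.0018 -1.    ] F [-8.6 -1.7 20.3] w 0.343
units(30mm) tool: [ 0.058 -0.012  0.095] rot units: [ 0.024  0.027 -0.03 ]
```

Call:
apply_moves([
  {"travel": [0, -0.05, -0.06], "angular": [0.02, 0.02, 0]},
  {"travel": [0, 0, 0], "angular": [0, 0, 0]},
  {"travel": [0, 0, 0.06], "angular": [0, 0, 0]},
  {"travel": [0, 0, 0.05], "angular": [0, 0, 0]},
])

```text
time: 8.63
tool_pos: [542.2, -57.3, 34.2]
tool_rot: [2.196, 2.245, -0.0]
contact_force: [-4.3, -3.1, 18.8]
gripper_width: 0.339
```

```bash
python3 -c "
from h import *
plan(542,-56,33,1.4)"
```

```text
t 8.63 pos [542.2 -57.3  34.2] jaw 1.25 zax [ 8.e-04 -1.e-03 -1.e+00] F [-4.3 -3.1 18.8] w 0.339
units(30mm) tool: [ 0.043 -0.006  0.04 ] rot units: [ 0.012  0.015 -0.037]
```

Call:
apply_moves([
  {"travel": [-0.04, -0.03, -0.04], "angular": [0, 0, 0]},
  {"travel": [0, 0, 0.05], "angular": [0, 0, 0]},
  {"travel": [0, 0, 0.06], "angular": [0, 0, 0]},
])

```text
time: 8.88
tool_pos: [541.8, -58.5, 31.9]
tool_rot: [2.195, 2.244, 0.001]
contact_force: [-9.0, 2.0, 37.9]
gripper_width: 0.337
```

```bash
python3 - <<'E'
from ov import *
plan(542,-56,33,1.4)
s=snap("scene")["image"][...,::-1]
x0,y0,x1,y1,f=225,185,290,235,11
im=cv2.resize(s[y0:y1,x0:x1],None,fx=f,fy=f,interpolation=cv2.INTER_CUBIC); im=cv2.convertScaleAbs(im,alpha=1.6)
cv2.imwrite("pics/n3.png",im)
E
```

```text
t 8.88 pos [541.8 -58.5  31.9] jaw 1.26 zax [ 0.0017 -0.0011 -1.    ] F [-9.   2.  37.9] w 0.337
units(30mm) tool: [ 0.082  0.01  -0.038] rot units: [ 0.023  0.016 -0.034]
```

View pics/n3.png

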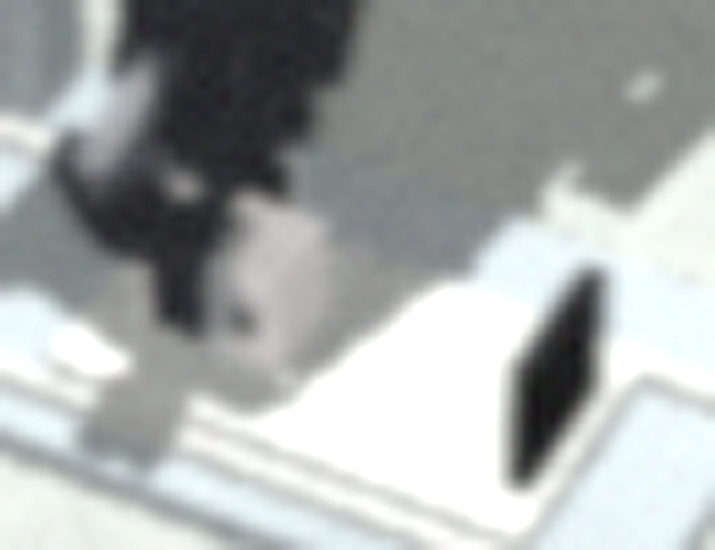

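Call:
apply_moves([
  {"travel": [0.02, -0.04, -0.06], "angular": [0.02, 0, 0]},
  {"travel": [0, 0, 0], "angular": [0, 0, 0]},
])

```text
time: 9.1
tool_pos: [540.6, -58.2, 33.1]
tool_rot: [2.196, 2.245, -0.001]
contact_force: [-0.6, -0.6, -1.6]
gripper_width: 0.343
```

Call:
apply_moves([
  {"travel": [0, 0, 0.06], "angular": [0, 0, 0]},
  {"travel": [0, 0, 0.01], "angular": [0, 0, 0]},
])

```text
time: 9.27
tool_pos: [540.8, -58.0, 31.2]
tool_rot: [2.196, 2.245, -0.001]
contact_force: [-5.1, 1.1, 21.7]
gripper_width: 0.341
```

```bash
python3 - <<'E'
from ov import *
plan(542,-56,33,1.4)
for zb in (22,25,28):
    P=corners((541.5,-58),1.4,30,44,zb,zb+32); print(zb,[np.round((px("scene",p)-[225,185]+.5)*11).tolist() for p in P])
E
```

```text
t 9.27 pos [540.8 -58.   31.2] jaw 1.26 zax [ 7.0e-04 -1.5e-03 -1.0e+00] F [-5.1  1.1 21.7] w 0.341
units(30mm) tool: [ 0.066  0.04  -0.061] rot units: [ 0.01   0.022 -0.035]
22 [[272.0, 381.0], [327.0, 310.0], [184.0, 255.0], [128.0, 324.0], [271.0, 294.0], [327.0, 224.0], [181.0, 168.0], [124.0, 238.0]]
25 [[272.0, 373.0], [327.0, 302.0], [183.0, 247.0], [127.0, 316.0], [271.0, 286.0], [327.0, 215.0], [181.0, 160.0], [124.0, 230.0]]
28 [[272.0, 365.0], [327.0, 294.0], [183.0, 239.0], [127.0, 308.0], [271.0, 278.0], [327.0, 207.0], [181.0, 152.0], [124.0, 221.0]]
```

Call:
apply_moves([
  {"travel": [0, -0.04, -0.05], "angular": [0.01, 0.01, -0.03]},
  {"travel": [0, 0, 0], "angular": [0, 0, 0]},
])

```text
time: 9.43
tool_pos: [540.3, -58.1, 32.3]
tool_rot: [2.193, 2.247, 0.0]
contact_force: [0.6, -1.5, -0.5]
gripper_width: 0.34
```

Call:
apply_moves([
  {"travel": [0, 0, 0.05], "angular": [0, 0, 0]},
  {"travel": [0, 0, 0.02], "angular": [0, 0, 0]},
  {"travel": [0, 0, 0], "angular": [0, 0, 0]},
])

```text
time: 9.68
tool_pos: [540.2, -58.0, 30.9]
tool_rot: [2.193, 2.247, 0.0]
contact_force: [-1.0, -1.1, 7.2]
gripper_width: 0.345
```

Call:
apply_moves([
  {"travel": [0, 0, 0.03], "angular": [0, 0, 0]},
  {"travel": [0, 0, 0.03], "angular": [0, 0, 0]},
  {"travel": [0, 0, 0.02], "angular": [0, 0, 0]},
])

```text
time: 9.93
tool_pos: [540.3, -57.9, 30.6]
tool_rot: [2.193, 2.246, 0.002]
contact_force: [-5.0, -0.4, 22.3]
gripper_width: 0.34
```

Descent now stops stiffly with little side force. I'll let go and look.

Call:
apply_moves([
  {"travel": [0, 0, -0.03], "angular": [0, 0, 0]},
  {"travel": [0, 0, 0], "angular": [0, 0, 0]},
  {"travel": [0, 0, 0], "angular": [0, 0, 0]},
  {"travel": [0, 0, 0], "angular": [0, 0, 0]},
  {"travel": [0, 0, 0], "angular": [0, 0, 0]},
  {"travel": [0, 0, 0], "angular": [0, 0, 0]},
  {"travel": [0, 0, 0], "angular": [0, 0, 0]},
], fingers=0)

```text
time: 10.52
tool_pos: [539.4, -57.3, 29.8]
tool_rot: [-2.194, -2.248, 0.001]
contact_force: [-0.1, -0.7, 0.5]
gripper_width: 1.002
```

Call:
apply_moves([
  {"travel": [0, 0, -0.5], "angular": [0, 0, 0]},
  {"travel": [0, 0, -1], "angular": [0, 0, 0]},
  {"travel": [0, 0, -1], "angular": [0, 0, 0]},
  {"travel": [0.5, 0, -0.5], "angular": [0, 0, 0]},
  {"travel": [1, 0, 0], "angular": [0, 0, 0]},
  {"travel": [1, 0, 0], "angular": [0, 0, 0]},
  {"travel": [1, 0, 0], "angular": [0, 0, 0]},
  {"travel": [1, 0, 0], "angular": [0, 0, 0]},
  {"travel": [1, 0, 0], "angular": [0, 0, 0]},
  {"travel": [0.5, 0, 0], "angular": [0, 0, 0]},
], fingers=0)

```text
time: 11.35
tool_pos: [535.1, 125.6, 123.7]
tool_rot: [-2.204, -2.239, 0.002]
contact_force: [-0.3, 0.7, -0.3]
gripper_width: 1.003
```

```bash
python3 - <<'E'
from ov import *
plan(542,180,60,1.4)
s=snap("scene")["image"][...,::-1];t=snap("top")["image"][...,::-1]
R=lambda im,x0,y0,x1,y1,f: cv2.resize(im[y0:y1,x0:x1],None,fx=f,fy=f,interpolation=cv2.INTER_CUBIC)
cv2.imwrite("pics/n4.png",np.hstack([R(s,225,185,290,235,7),R(t,230,180,275,230,7)]))
E
```

```text
t 11.35 pos [535.1 125.6 123.7] jaw 0.89 zax [-7.e-04 -6.e-04 -1.e+00] F [-0.3  0.7 -0.3] w 1.003
units(30mm) tool: [1.81  0.261 2.12 ] rot units: [-0.011  0.009 -0.127]
```

View pics/n4.png

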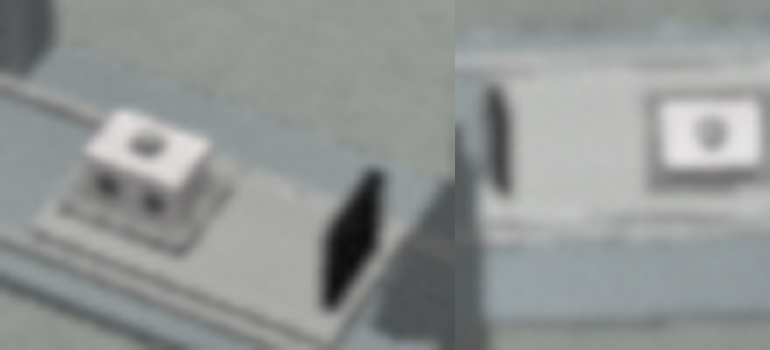

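The last picture shows the block seated level and centred in the nest, with its pin up at about (148,145). In robot coordinates the nest is at about (540.5,-58), so the tab face is at y≈38. Next I close the fingers and get behind the tab.

Call:
apply_moves([
  {"travel": [0, 0.15, 0.3], "angular": [0, 0, -0.1]},
  {"travel": [0, 0, 0.6], "angular": [0, 0, 0]},
  {"travel": [0, 0, 0.6], "angular": [0, 0, 0]},
  {"travel": [0, 0, 0.6], "angular": [0, 0, 0]},
  {"travel": [0, 0, 0.3], "angular": [0, 0, 0]},
  {"travel": [0, 0, 0], "angular": [0, 0, 0]},
  {"travel": [0, 0, 0], "angular": [0, 0, 0]},
  {"travel": [0, 0, 0], "angular": [0, 0, 0]},
  {"travel": [0, 0, 0], "angular": [0, 0, 0]},
], fingers=1)

```text
time: 12.2
tool_pos: [542.3, 119.0, 47.1]
tool_rot: [2.197, 2.242, -0.002]
contact_force: [0.3, -0.4, -0.1]
gripper_width: 0.0
```

```bash
python3 -c "
from h import *
plan(538.5,55,47,1.4)"
```

```text
t 12.2 pos [542.3 119.   47.1] jaw 1.17 zax [ 8.0e-04 -2.9e-03 -1.0e+00] F [ 0.3 -0.4 -0.1] w 0.0
units(30mm) tool: [-2.129 -0.17   0.01 ] rot units: [ 0.011  0.042 -0.058]
```

Call:
apply_moves([
  {"travel": [-0.5, -0.04, 0], "angular": [0, 0.04, -0.05]},
  {"travel": [-0.6, -0.04, 0], "angular": [0, 0, 0]},
  {"travel": [-0.6, -0.04, 0], "angular": [0, 0, 0]},
  {"travel": [-0.3, -0.04, 0], "angular": [0, 0, 0]},
  {"travel": [-0.2, 0, 0], "angular": [0, 0, 0]},
  {"travel": [-0.2, 0, 0], "angular": [0, 0, 0]},
])

```text
time: 12.7
tool_pos: [541.0, 46.9, 51.0]
tool_rot: [2.188, 2.25, 0.01]
contact_force: [-0.0, 3.5, -2.9]
gripper_width: -0.002
```

Call:
apply_moves([
  {"travel": [-0.2, 0, 0], "angular": [0, 0, 0]},
  {"travel": [-0.2, 0, 0], "angular": [0, 0, 0]},
  {"travel": [-0.2, 0, 0], "angular": [0, 0, 0]},
  {"travel": [-0.2, 0, 0], "angular": [0, 0, 0]},
])

```text
time: 13.03
tool_pos: [541.8, 23.7, 51.2]
tool_rot: [2.186, 2.254, 0.013]
contact_force: [-1.1, 2.8, 0.7]
gripper_width: 0.003
```

```bash
python3 -c "
from h import *
plan(541,-71,47,1.4)"
```

```text
t 13.03 pos [541.8  23.7  51.2] jaw 1.77 zax [ 0.0066  0.0049 -1.    ] F [-1.1  2.8  0.7] w 0.003
units(30mm) tool: [-3.154 -0.125  0.124] rot units: [ 0.097 -0.068  0.092]
```

Pushing the tab now (2.8 N drag). About 95 mm is left.

Call:
apply_moves([
  {"travel": [-0.3, -0.02, 0.05], "angular": [0.1, -0.07, 0.05]},
  {"travel": [-0.3, 0, 0.02], "angular": [0, 0, 0]},
  {"travel": [-0.3, 0, 0], "angular": [0, 0, 0]},
  {"travel": [-0.3, 0, 0], "angular": [0, 0, 0]},
  {"travel": [-0.3, 0, 0], "angular": [0, 0, 0]},
  {"travel": [-0.3, 0, 0], "angular": [0, 0, 0]},
  {"travel": [-0.2, 0, 0], "angular": [0, 0, 0]},
  {"travel": [-0.2, 0, 0], "angular": [0, 0, 0]},
  {"travel": [-0.15, 0, 0], "angular": [0, 0, 0]},
])

```text
time: 13.78
tool_pos: [544.2, -55.0, 49.2]
tool_rot: [2.191, 2.25, 0.0]
contact_force: [1.6, 2.6, 0.6]
gripper_width: 0.003
```

```bash
python3 -c "
from h import *
plan(541,-71,47,1.4)"
```

```text
t 13.78 pos [544.2 -55.   49.2] jaw 1.52 zax [ 1.3e-03 -8.0e-04 -1.0e+00] F [1.6 2.6 0.6] w 0.003
units(30mm) tool: [-0.53  -0.12   0.072] rot units: [0.018 0.012 0.03 ]
```

Call:
apply_moves([
  {"travel": [-0.12, 0, 0], "angular": [0, 0, 0]},
  {"travel": [-0.12, 0, 0], "angular": [0, 0, 0]},
  {"travel": [-0.1, 0, 0], "angular": [0, 0, 0]},
  {"travel": [-0.1, 0, 0], "angular": [0, 0, 0]},
])

```text
time: 14.12
tool_pos: [544.6, -68.8, 49.1]
tool_rot: [2.191, 2.251, 0.002]
contact_force: [-1.6, 31.6, 7.7]
gripper_width: 0.0
```

Call:
apply_moves([
  {"travel": [-0.08, 0, 0], "angular": [0, 0, 0]},
  {"travel": [-0.08, 0, 0], "angular": [0, 0, 0]},
])

```text
time: 14.28
tool_pos: [544.6, -68.6, 49.2]
tool_rot: [-2.183, -2.252, -0.008]
contact_force: [-1.0, 16.6, 6.1]
gripper_width: 0.001
```

The carriage stopped at TCP y=-68.7 with a 31 N reaction and no more motion, so it is home. I'll back off, rise, and go over the cap.

Call:
apply_moves([
  {"travel": [0.4, 0, 0], "angular": [0, 0, 0]},
  {"travel": [0.6, 0, -0.2], "angular": [0, 0, 0]},
  {"travel": [0.3, 0, -0.8], "angular": [0, 0, 0]},
  {"travel": [0, 0, -1], "angular": [0, 0, 0]},
  {"travel": [0, 0, -1], "angular": [0, 0, 0]},
  {"travel": [0, 0, -1], "angular": [0, 0, 0]},
  {"travel": [0, 0, -1], "angular": [0, 0, 0]},
  {"travel": [0, 0, -0.6], "angular": [0, 0, 0]},
  {"travel": [0, 0, 0], "angular": [0, 0, 0]},
])

```text
time: 15.03
tool_pos: [540.7, -25.9, 223.4]
tool_rot: [-2.178, -2.251, 0.001]
contact_force: [0.6, -0.5, 0.5]
gripper_width: -0.004
```

```bash
python3 -c "
from h import *
plan(543.5,-178,225,1.4)"
```

```text
t 15.03 pos [540.7 -25.9 223.4] jaw 1.9 zax [-0.0074  0.0062 -1.    ] F [ 0.6 -0.5  0.5] w -0.004
units(30mm) tool: [-5.069 -0.074 -0.085] rot units: [-0.103 -0.091  0.124]
```

Call:
apply_moves([
  {"travel": [-0.5, 0, -0.1], "angular": [-0.1, -0.09, 0.1]},
  {"travel": [-0.9, 0, 0], "angular": [0, 0, 0]},
  {"travel": [-0.9, 0, 0], "angular": [0, 0, 0]},
  {"travel": [-0.9, 0, 0], "angular": [0, 0, 0]},
  {"travel": [-0.8, 0, 0], "angular": [0, 0, 0]},
  {"travel": [-0.4, 0, 0], "angular": [0, 0, 0]},
  {"travel": [0, 0, 0], "angular": [0, 0, 0]},
  {"travel": [0, 0, 0], "angular": [0, 0, 0]},
])

```text
time: 15.7
tool_pos: [541.5, -165.9, 222.2]
tool_rot: [-2.192, -2.248, 0.009]
contact_force: [0.1, 1.5, 0.0]
gripper_width: -0.001
```

```bash
python3 -c "
from h import *
plan(543.5,-178,195,1.4)"
```

```text
t 15.7 pos [ 541.5 -165.9  222.2] jaw 1.44 zax [-0.005  -0.0032 -1.    ] F [0.1 1.5 0. ] w -0.001
units(30mm) tool: [-0.403  0.06   0.907] rot units: [-0.073  0.044  0.011]
```

Call:
apply_moves([
  {"travel": [-0.38, 0.06, 0.2], "angular": [-0.07, 0.04, 0]},
  {"travel": [0, 0, 0.3], "angular": [0, 0, 0]},
  {"travel": [0, 0, 0.2], "angular": [0, 0, 0]},
  {"travel": [0, 0, 0], "angular": [0, 0, 0]},
  {"travel": [0, 0, 0], "angular": [0, 0, 0]},
])

```text
time: 16.12
tool_pos: [543.0, -173.6, 198.0]
tool_rot: [-2.188, -2.25, 0.002]
contact_force: [0.1, 0.8, 0.3]
gripper_width: -0.001
```

```bash
python3 - <<'E'
from h import *
plan(543.5,-178,192,1.4)
s=snap("scene")["image"][...,::-1]
R=lambda im,x0,y0,x1,y1,f: cv2.resize(im[y0:y1,x0:x1],None,fx=f,fy=f,interpolation=cv2.INTER_CUBIC)
cv2.imwrite("pics/c1.png",R(s,180,130,280,220,7))
E
```

```text
t 16.12 pos [ 543.  -173.6  198. ] jaw 1.61 zax [-0.0031  0.0013 -1.    ] F [0.1 0.8 0.3] w -0.001
units(30mm) tool: [-0.149  0.014  0.198] rot units: [-0.044 -0.02   0.052]
```

View pics/c1.png

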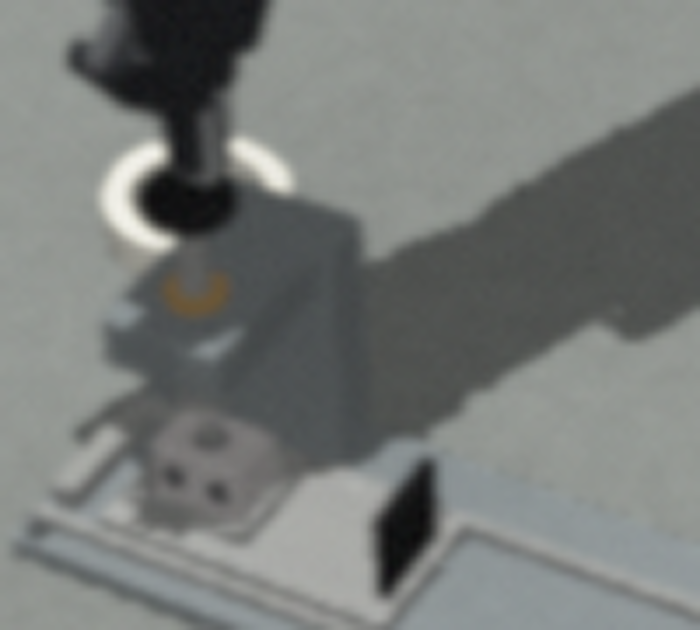

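The carriage is home with the block under the ram; the fingertip at about (197,180) is slightly +y of the cap centre (186,200). I'll correct by 4 mm and go down to touch.

Call:
apply_moves([
  {"travel": [-0.14, 0, 0.05], "angular": [-0.04, -0.02, 0]},
  {"travel": [0, 0, 0.05], "angular": [0, 0, 0]},
  {"travel": [0, 0, 0.05], "angular": [0, 0, 0]},
  {"travel": [0, 0, 0.05], "angular": [0, 0, 0]},
  {"travel": [0, 0, 0.05], "angular": [0, 0, 0]},
])

```text
time: 16.58
tool_pos: [543.7, -177.0, 190.9]
tool_rot: [2.187, 2.253, 0.001]
contact_force: [0.3, 0.1, -0.1]
gripper_width: -0.0
```

Call:
apply_moves([
  {"travel": [0, 0, 0.05], "angular": [0, 0, 0]},
  {"travel": [0, 0, 0.05], "angular": [0, 0, 0]},
  {"travel": [0, 0, 0.05], "angular": [0, 0, 0]},
])

```text
time: 16.83
tool_pos: [543.7, -176.9, 186.2]
tool_rot: [2.187, 2.253, 0.002]
contact_force: [-1.2, 0.4, 3.0]
gripper_width: 0.003
```

Call:
apply_moves([
  {"travel": [0, 0, 0.05], "angular": [0, 0, 0]},
  {"travel": [0, 0, 0.04], "angular": [0, 0, 0]},
  {"travel": [0, 0, 0.04], "angular": [0, 0, 0]},
])

```text
time: 17.08
tool_pos: [543.7, -176.9, 182.1]
tool_rot: [2.187, 2.253, 0.002]
contact_force: [-0.6, 0.7, 3.6]
gripper_width: 0.002
```

Contact near 189 mm, and the spring gives 3 to 3.6 N.

Call:
apply_moves([
  {"travel": [0, 0, 0.05], "angular": [0, 0, 0]},
  {"travel": [0, 0, 0.05], "angular": [0, 0, 0]},
  {"travel": [0, 0, 0.05], "angular": [0, 0, 0]},
])

```text
time: 17.33
tool_pos: [543.7, -177.0, 177.2]
tool_rot: [2.187, 2.253, 0.002]
contact_force: [-1.5, 1.6, 3.1]
gripper_width: -0.001
```

Call:
apply_moves([
  {"travel": [0, 0, 0.05], "angular": [0, 0, 0]},
  {"travel": [0, 0, 0.04], "angular": [0, 0, 0]},
])

```text
time: 17.5
tool_pos: [543.7, -176.9, 174.2]
tool_rot: [2.187, 2.253, 0.002]
contact_force: [0.0, 0.4, 3.9]
gripper_width: -0.004
```

Call:
apply_moves([
  {"travel": [0, 0, 0.04], "angular": [0, 0, 0]},
  {"travel": [0, 0, 0.04], "angular": [0, 0, 0]},
  {"travel": [0, 0, 0.04], "angular": [0, 0, 0]},
])

```text
time: 17.75
tool_pos: [543.7, -176.9, 170.3]
tool_rot: [2.187, 2.253, 0.002]
contact_force: [-2.0, 1.3, 9.0]
gripper_width: -0.001
```

Call:
apply_moves([
  {"travel": [0, 0, 0.04], "angular": [0, 0, 0]},
  {"travel": [0, 0, 0.04], "angular": [0, 0, 0]},
])

```text
time: 17.92
tool_pos: [543.7, -177.0, 168.1]
tool_rot: [2.187, 2.253, 0.002]
contact_force: [-3.1, 0.1, 9.2]
gripper_width: 0.004
```

The ram met the pin at about 171 to 173 mm (9 N). Single small steps from here.

Call:
apply_moves([
  {"travel": [0, 0, 0.03], "angular": [0, 0, 0]},
  {"travel": [0, 0, 0.03], "angular": [0, 0, 0]},
])

```text
time: 18.08
tool_pos: [543.7, -177.0, 166.5]
tool_rot: [2.187, 2.252, 0.002]
contact_force: [-2.7, 1.0, 8.7]
gripper_width: 0.003
```

Call:
apply_moves([
  {"travel": [0, 0, 0.03], "angular": [0, 0, 0]},
])

```text
time: 18.17
tool_pos: [543.7, -177.0, 165.8]
tool_rot: [2.187, 2.252, 0.003]
contact_force: [-2.1, 0.9, 9.0]
gripper_width: 0.002
```

Call:
apply_moves([
  {"travel": [0, 0, 0.03], "angular": [0, 0, 0]},
])

```text
time: 18.25
tool_pos: [543.8, -177.0, 165.1]
tool_rot: [2.187, 2.252, 0.003]
contact_force: [-2.4, 1.0, 9.6]
gripper_width: -0.003
```

Call:
apply_moves([
  {"travel": [0, 0, 0.03], "angular": [0, 0, 0]},
])

```text
time: 18.33
tool_pos: [543.8, -177.0, 164.5]
tool_rot: [2.186, 2.252, 0.003]
contact_force: [-4.8, 2.1, 15.3]
gripper_width: -0.0
```

Call:
apply_moves([
  {"travel": [0, 0, 0.03], "angular": [0, 0, 0]},
])

```text
time: 18.42
tool_pos: [543.8, -176.9, 164.0]
tool_rot: [2.186, 2.252, 0.003]
contact_force: [-5.0, 1.5, 18.3]
gripper_width: 0.001
```

The force is 15 to 18 N and climbing 6 N/mm, which is the firm second stop. Releasing straight up, then clear of the press.

Call:
apply_moves([
  {"travel": [0, 0, -0.2], "angular": [0, 0, 0]},
  {"travel": [0, 0, -0.3], "angular": [0, 0, 0]},
  {"travel": [0, 0, -0.4], "angular": [0, 0, 0]},
  {"travel": [0, 0, -0.6], "angular": [0, 0, 0]},
  {"travel": [0, 0, -0.8], "angular": [0, 0, 0]},
  {"travel": [0, 0, -0.8], "angular": [0, 0, 0]},
  {"travel": [0.5, 0, 0], "angular": [0, 0, 0]},
  {"travel": [1, 0, 0], "angular": [0, 0, 0]},
  {"travel": [1, 0, 0], "angular": [0, 0, 0]},
  {"travel": [1, 0, 0], "angular": [0, 0, 0]},
])

```text
time: 19.25
tool_pos: [540.0, -75.5, 263.4]
tool_rot: [2.195, 2.238, 0.001]
contact_force: [1.3, 0.4, -0.0]
gripper_width: -0.001
```

Call:
apply_moves([
  {"travel": [1, 0, 0], "angular": [0, 0, 0]},
  {"travel": [1, 0, 0], "angular": [0, 0, 0]},
  {"travel": [1, 0, 0], "angular": [0, 0, 0]},
  {"travel": [1, 0, 0], "angular": [0, 0, 0]},
  {"travel": [0.5, 0, 0], "angular": [0, 0, 0]},
  {"travel": [0, 0, 0], "angular": [0, 0, 0]},
  {"travel": [0, 0, 0], "angular": [0, 0, 0]},
])

```text
time: 19.83
tool_pos: [535.6, 72.8, 264.5]
tool_rot: [2.188, 2.247, 0.005]
contact_force: [-0.2, -0.7, 0.8]
gripper_width: -0.003
```

```bash
python3 - <<'E'
from h import *
plan(543.5,-178,192,1.4)
s=snap("scene")["image"][...,::-1]
R=lambda im,x0,y0,x1,y1,f: cv2.resize(im[y0:y1,x0:x1],None,fx=f,fy=f,interpolation=cv2.INTER_CUBIC)
cv2.imwrite("pics/e1.png",R(s,180,130,280,220,7))
E
```

```text
t 19.83 pos [535.6  72.8 264.5] jaw 1.54 zax [ 0.0063 -0.0014 -1.    ] F [-0.2 -0.7  0.8] w -0.003
units(30mm) tool: [-8.362  0.024  2.432] rot units: [0.09  0.023 0.035]
```

```bash
python3 - <<'E'
from h import *
def cap(g,f,x0,y0):
    n,l,st,c=cv2.connectedComponentsWithStats((g<45).astype(np.uint8)); return [(np.round(c[i]/f+[x0,y0],1).tolist(),round(st[i,4]/f/f)) for i in range(1,n) if st[i,4]/f/f>40]
a=cv2.imread("pics/s2.png",0); b=cv2.imread("pics/e1.png",0)
print("before",cap(a,6,180,140)); print("now",cap(b,7,180,130))
r.finish_job()
E
```

```text
before [([206.8, 158.6], 82), ([275.1, 219.3], 62)]
now [([206.8, 158.6], 80), ([238.0, 205.3], 69)]
the job is handed in; nothing more can be done
```

The press job is finished and handed in, at about 20 s of the 64 s allowed.

- **Block:** It is in the nest, pin up, and I let go of it. A picture after release showed it level and centred. It took several small corrections on the flared mouth to get it in, and the first contact there reached 64 N at the wrist (limit 120 N).
- **Carriage:** I pushed it by the tab until it stopped dead, with a 31 N reaction and no more motion. A picture then showed the block under the ram.
- **Plunger:** The ram met the pin about 17 mm down, and it sank at about 9 N. It reached the firm second stop about 24 mm down. I stopped at 18.3 N, under the 25 N limit, and lifted straight off.

**Last checks:**
- The cap's centre in the final image is exactly where it was at the start (206.8, 158.6 px), so the plunger is all the way up.
- The tab is at its home position.
- The gripper is well clear and reads no contact force.

**Not confirmed:**
- **Flush pin:** I had used up the picture views, so I judge the pin flush from the force steps, not by looking.
- **Other items on the bench:** The arm felt no contact with them, but I did not check them in a final picture.
- **Camera disagreement:** The two cameras differed by 3 to 5 mm, so I settled the nest position by feel.

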